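Stopper the storage jar

TASK

The white storage jar stands open. Pick the cork stopper that fits its mouth (the larger of the two) up by its wooden grip and set it in the jar's neck, grip upwards, fully home so that its wooden disc lies flat on the rim; set it in rather than dropping it. Keep the jar standing where it is, and leave the smaller stopper and the small glass jar alone.

Things in the scene. Friction and masses are not known exactly. Their poses are not given: they have to be found in the camera images.
- storage_jar: loose white stoneware jar, open and empty, standing upright, 0.8 kg; round, 100 mm wide, with shoulders and a neck of 72 mm outer and 60 mm inner diameter; rim 125 mm above the worktop; the straight bore is 21 mm deep, wider below. Origin at the centre of its underside, z up along its axis, so the mouth's centre is 125 mm above the origin.
- large_stopper_center (a point): the stopper that fits: loose, 90 g, 78 mm high, upright on its narrow end. From below: tapered cork plug 32 mm high, 36 mm diameter at the foot, 54 at the top; dark wooden disc 74 mm wide, 6 thick; grip 28 mm diameter, 40 high. Point: on the axis half-way up, 39 mm above the foot, 7 mm above the disc's underside (which rests on the rim when home), 1 mm above the disc's top. z up along the axis.
- small_stopper_center (a point): a smaller stopper of the same make for another jar, to be left alone: 65 mm high, plug 24 to 32 mm diameter and 26 mm high, disc 46 mm wide and 5 thick, grip 20 mm diameter and 34 high. Point on its axis, half-way up. The two stoppers may stand in either order.
- glass_jar: bystander: small open jar of clear glass, 53 mm wide, 109 mm high, standing upright behind the stoppers; origin at the centre of its underside, z up

How it is judged:
By the outcome, as a careful person would: the job done as asked, in the order asked, and still so for the second after the job is handed in, with the robot touching nothing.
It also fails if it takes over 34 s, if anything falls off the work surface, if the arm or the gripper's body presses on something with over 40 N, if the wrist force passes 120 N, or if a joint passes its speed limit or range.

ROBOT

A 7-joint arm with a two-finger parallel gripper is mounted at the origin on a cart in front of the work surface, level with it; the furniture and walls round the work are solid. World frame = base frame: x ahead of the robot, y to its left, z up, the work surface at z = 0. Lengths are in m, angles in rad, forces in N, time in s.
With the tool pointing down it reaches from about 0.4 to 0.875 m from the base axis. Payload 19.3 kg.
Tool frame: the origin (TCP) lies at the very end of the fingers, on their centre line; the grasp point (between the pads) lies 19 mm behind it; z points along the fingers, x is the direction in which the jaws open and shut, and the axes are right-handed (so a half turn about z gives the same grasp; the last joint's range is limited). The gripper opens to 85 mm and grips with 20 to 120 N. Pads are 22 mm wide; open, the fingers measure 114 mm over their backs; the gripper's body (76 mm by 85 mm) begins 54 mm behind the grasp point. The pads swing forward as they close: fully open they stand 13 mm farther back than shut.
Start: joints at [-1.287, 0.521, -0.036, 1.599, 0.021, 1.021, -0.113], TCP at [0.217, 0.586, 0.231] pointing down, gripper open.
Joint ranges: [-2.91, 2.91], [-0.3, 2.13], [-1.5, 1.42], [0.17, 2.43], [-1.26, 4.41], [0.16, 1.93], [-2.52, 2.52]. Speed limits (rad/s): [1.89, 1.89, 2.39, 2.39, 3.01, 3.01, 3.01].

INTERFACE

Orientations are given as [roll, pitch, yaw] about the fixed x, y, z axes, in that order (R = Rz(yaw) Ry(pitch) Rx(roll)).
In Python, from workcell import bot gives the robot as it stands.
- The arm moves only by the tool jog_arm, never from a script. Its argument "increments" is a list of rows, each an object of numbers: "wx", "wy", "wz": the turn, a rotation vector about the tool's x, y, z in degrees; "x", "y", "z": the shift along the tool's x, y, z in cm; "claw": the opening in per cent of the stroke, from 0 (shut) to 100 (fully open). A call has 1 to 10 rows; each row is the pose to reach, as a shift and turn from the pose measured when the call began, along the tool's axes at that moment; what a row does not reach only later rows make up. A row lasts 1/8 s, in which the tool goes at most 62.5 mm and 10.7 degrees, less where a joint would pass 70% of its speed; a pose out of reach is approached as far as the arm can. A call with a gripper value outside its range is refused whole. The fingers move at their own pace and stop on an object; "squeeze" is the grip in N (left out, the last holds). Time passes only in rows, so rows that repeat a pose let the fingers close. It gives the time, the measured TCP pose, the force and the opening at its end, in the units of the state.
- bot.observe(): the state, without advancing time (a new reading comes with each control period).
- bot.grab_frame(name): name is "side" or "top" or "wrist"; returns a dict with "pixels" (480x640x3 uint8, red, green, blue), "fov_y" (degrees; the focal length in pixels is half the picture's height over the tangent of half this angle, whatever the lens; pixels are square), "cx", "cy" (the principal point, pixels), "k1" (the pictures are not rectified: a ray, as slopes to the right and down, at radius r is drawn at 1 + k1 r^2 times it, then the intrinsics apply), "origin" and "orientation" of the camera in the world. Camera axes: x right, y down, z forward; pixel columns grow to the right and rows downward; lengths in m; the calibration is good to about 2 mm. A picture is of the moment at which its call begins. There is no depth.
- bot.job_done(): hands the job in, once; it reports no verdict.
The state is a dict: "clock": time; "qpos": joint angles; "qd": joint speeds; "joint_efforts": joint torques, N m; "position": TCP position; "tool_rot": TCP orientation; "force": force on the tool from outside, world axes, zero at the start; "moment": the same for the moment, N m; "grip_width": finger opening in m.
Only numpy, scipy, OpenCV 4.12 (cv2) and the standard library are available. Lean on these libraries where they do the work, as an engineer would, in place of code of your own. Each camera call takes 0.05 s, during which the arm holds its last target.

## Working session

There is one attempt and no reset: what is moved stays moved. The work goes in short steps, Python scripts to look and compute and a tool call to move; the robot and the scene stay as the last step left them, time stands still between calls to the robot, and variables do not carry over. Pictures are saved under pics/ and viewed, and the job is handed in when it is done.

Besides the shell and the picture viewer there is one more tool, called after "Request:" by a JSON object that holds its "api" and its "payload". jog_arm: Moves the arm, as the interface text tells. Its arguments: {"type":"object","properties":{"increments":{"type":"array","items":{"type":"object","properties":{"wx":{"type":"number"},"wy":{"type":"number"},"wz":{"type":"number"},"x":{"type":"number"},"y":{"type":"number"},"z":{"type":"number"},"claw":{"type":"number"}}}},"squeeze":{"type":"number"}},"required":["increments"]}

```bash
mkdir -p pics; ls
cat > h.py <<'E'
import numpy as np,cv2
from workcell import bot
def grab(n,fn):
    f=bot.grab_frame(n); cv2.imwrite('pics/'+fn,cv2.cvtColor(np.asarray(f['pixels']),cv2.COLOR_RGB2BGR)); return f
E
python3 - <<'E'
from h import *
import pickle
s=bot.observe(); print(s)
for n in ['side','top','wrist']:
    f=grab(n,n+'0.png'); pickle.dump(f,open(n+'0.pkl','wb'))
    print(n,{k:f[k] for k in f if k!='pixels'})
E
```

```text
pics
{'clock': 0.0, 'qpos': array([-1.28719284,  0.52204472, -0.03632712,  1.60001857,  0.02120688,
        1.02113282, -0.11283778]), 'qd': array([ 4.32181285e-05, -1.30754168e-03,  5.09682769e-04, -1.27471113e-04,
       -6.36601850e-04, -7.03665945e-04,  4.00705873e-04]), 'joint_efforts': array([ 3.88182934e-04, -9.27107191e+01,  1.97978765e+00, -3.69913638e+01,
        1.77987374e-02,  8.39170563e-03,  7.54030822e-06]), 'position': array([0.21645679, 0.58593676, 0.23070283]), 'tool_rot': array([3.14149771e+00, 1.21451102e-03, 1.21694857e+00]), 'force': array([ 0.12276068, -0.3725407 , -0.62639887]), 'moment': array([0.04264694, 0.0089506 , 0.04368098]), 'grip_width': 0.08495041815000515}
side {'fov_y': 53.016032162097304, 'cx': 322.38565184763763, 'cy': 240.67189291198224, 'k1': -0.10370985556037535, 'origin': array([ 0.26335031, -0.70122927,  0.68334643]), 'orientation': array([-2.26865209,  0.00433451, -0.41154337])}
top {'fov_y': 52.77492294303013, 'cx': 325.42285749119384, 'cy': 243.5023837038692, 'k1': -0.10975018922319553, 'origin': array([ 0.46601894, -0.01169429,  1.11973632]), 'orientation': array([-3.05166646, -0.0141784 , -1.5511514 ])}
wrist {'fov_y': 61.550047322854695, 'cx': 324.121265320174, 'cy': 236.79964687789501, 'k1': -0.07904132363244477, 'origin': array([0.15397135, 0.60937251, 0.37253731]), 'orientation': array([2.87467997e+00, 4.91094667e-04, 1.21754986e+00])}
```

View pics/side0.png

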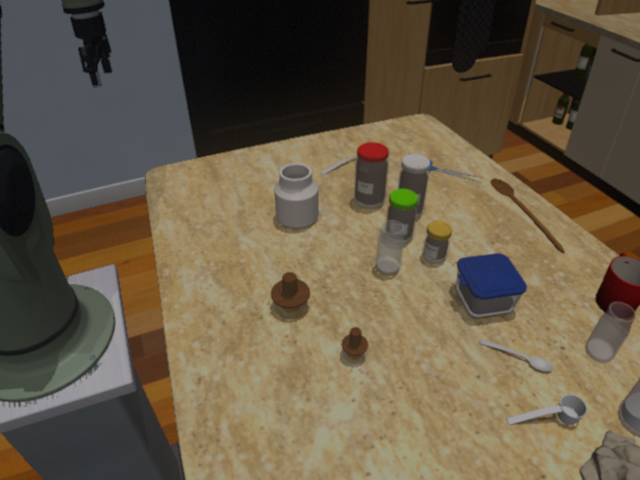

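View pics/top0.png

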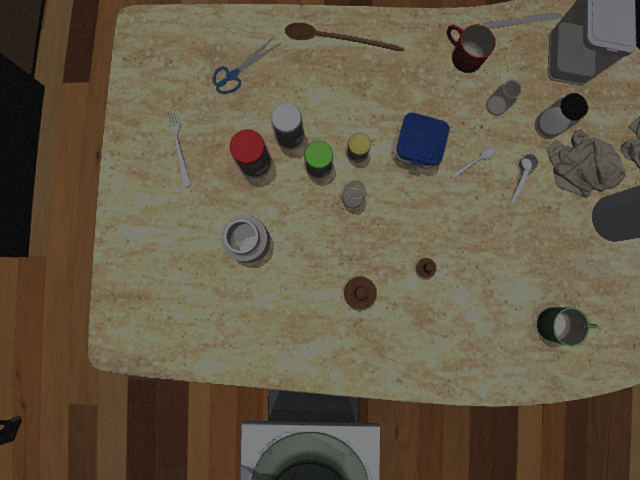

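The side picture shows the white jar with its rim near (296,173), the large stopper with disc near (290,294), the small one near (355,346) and the glass jar near (389,252). In the top picture they are at about (243,237), (361,292), (426,268) and (353,195). I'll zoom in to measure.

Run:
```python
import cv2,numpy as np
t=cv2.imread('pics/top0.png');s=cv2.imread('pics/side0.png')
a=lambda im,x,y,w:cv2.convertScaleAbs(cv2.resize(im[y:y+w,x:x+w],(400,300*w//w if 0 else 400),interpolation=cv2.INTER_CUBIC),alpha=1.6)
def g(im,x,y):
    o=a(im,x,y,50)  # 8x
    for i in range(0,50,10):
        cv2.putText(o,str(x+i),(i*8,10),0,.35,(0,255,0));cv2.line(o,(i*8,0),(i*8,399),(0,255,0),1)
        cv2.putText(o,str(y+i),(0,i*8+10),0,.35,(0,255,0));cv2.line(o,(0,i*8),(399,i*8),(0,255,0),1)
    return o
cv2.imwrite('pics/zt.png',np.hstack([g(t,220,212),g(t,336,268)]))
cv2.imwrite('pics/zs.png',np.hstack([g(s,272,155),g(s,266,268)]))
```

```text
(no output)
```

View pics/zt.png

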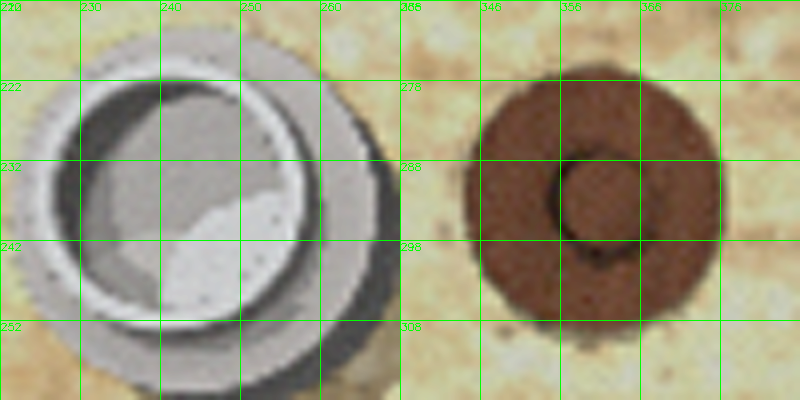

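View pics/zs.png

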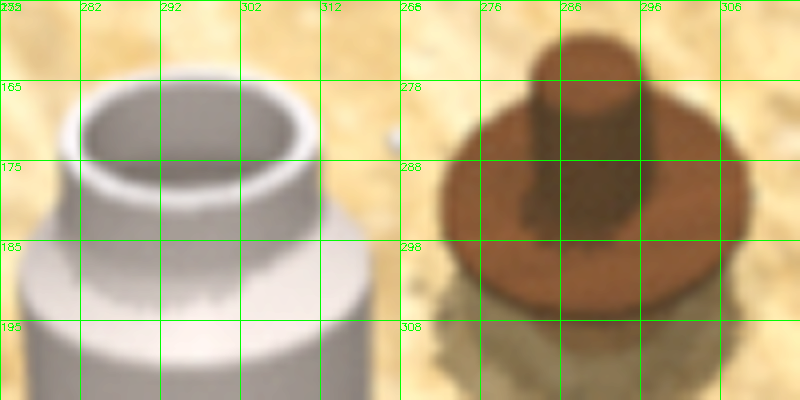

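```bash
cat >> h.py <<'E'
from scipy.spatial.transform import Rotation as Ro
from scipy.optimize import least_squares
def proj(f,P):
    R=Ro.from_euler('xyz',f['orientation']).as_matrix()
    p=(np.atleast_2d(P)-f['origin'])@R; u=p[:,:2]/p[:,2:]
    u=u*(1+f['k1']*(u**2).sum(1,keepdims=True)); F=240/np.tan(np.radians(f['fov_y']/2))
    return u*F+[f['cx'],f['cy']]
def circ(x,y,z,r):
    a=np.linspace(0,2*np.pi,360); return np.c_[x+r*np.cos(a),y+r*np.sin(a),0*a+z]
def ext(f,x,y,z,r):
    q=proj(f,circ(x,y,z,r)); return np.r_[q.min(0),q.max(0)] # l,t,r,b
def fit(items,x0):
    # items: (f,z,r,[l,t,r,b] with nan)
    def res(v): 
        o=np.concatenate([ext(f,v[0],v[1],z,r)-np.array(m,float) for f,z,r,m in items]); return o[~np.isnan(o)]
    s=least_squares(res,x0,loss='soft_l1'); return s.x,res(s.x)
E
python3 - <<'E'
from h import *
import pickle
n=np.nan
t=pickle.load(open('top0.pkl','rb'));s=pickle.load(open('side0.pkl','rb'))
J=[(t,.125,.036,[224.3,219.8,258.5,253.5])],[(s,.125,.036,[279.5,163.5,312,180.9])]
S=[(t,.038,.037,[344.1,275.8,376.2,310.3])],[(s,.038,.037,[270.8,n,310,n]),(s,.078,.014,[282.3,272.1,297.2,282.4])]
for nm,(a,b) in (('jar',J),('stop',S)):
    for it in (a,b,a+b):
        v,r=fit(it,[.4,.0]); print(nm,v.round(4),r.round(1))
E
```

```text
jar [0.5667 0.1502] [-0.2 -0.5  0.2  0.4]
jar [0.5677 0.1475] [-0.2 -0.1  0.2  0. ]
jar [0.5674 0.1495] [ 0.1 -0.8  0.6  0.1 -0.7 -0.4 -0.2 -0.4]
stop [ 0.4546 -0.1048] [-0.5  0.6  0.5 -0.6]
stop [ 0.4549 -0.1083] [-0.2  0.6 -0.5 -0.3  0.1  0.3]
stop [ 0.4552 -0.1066] [ 0.3  0.4  1.3 -0.9 -0.3  0.4 -0.7 -1.  -0.1 -0.4]
```

```bash
cat >> h.py <<'E'
def delta(P,yaw=0.):
    s=bot.observe(); R=Ro.from_euler('xyz',s['tool_rot'])
    Rt=Ro.from_euler('xyz',[np.pi,0,yaw])
    return (R.inv().apply(np.array(P)-s['position'])*100).round(2),(R.inv()*Rt).as_rotvec(degrees=True).round(2)
E
python3 - <<'E'
from h import *
for P in [(.33,.46,.23),(.42,.33,.23),(.48,.18,.23),(.48,.05,.23),(.46,-.06,.22),(.44,-.1065,.2)]: print(P,delta(P))
E
```

```text
(0.33, 0.46, 0.23) (array([-7.89, 15.02,  0.09]), array([3.000e-02, 4.000e-02, 6.973e+01]))
(0.42, 0.33, 0.23) (array([-16.97,  27.96,   0.1 ]), array([3.000e-02, 4.000e-02, 6.973e+01]))
(0.48, 0.18, 0.23) (array([-28.96,  38.79,   0.11]), array([3.000e-02, 4.000e-02, 6.973e+01]))
(0.48, 0.05, 0.23) (array([-41.16,  43.29,   0.12]), array([3.000e-02, 4.000e-02, 6.973e+01]))
(0.46, -0.06, 0.22) (array([-52.17,  45.23,   1.13]), array([3.000e-02, 4.000e-02, 6.973e+01]))
(0.44, -0.1065, 0.2) (array([-57.22,  44.96,   3.14]), array([3.000e-02, 4.000e-02, 6.973e+01]))
```

Request:
{"api": "jog_arm", "payload": {"increments": [{"x":-2.6,"y":5,"z":0,"wz":10},{"x":-5.2,"y":10,"z":0,"wz":20},{"x":-7.9,"y":15,"z":0,"wz":28},{"x":-12.4,"y":21.5,"z":0,"wz":36},{"x":-17,"y":28,"z":0,"wz":44},{"x":-23,"y":33.4,"z":0,"wz":52},{"x":-29,"y":38.8,"z":0,"wz":60},{"x":-35,"y":41,"z":0,"wz":66},{"x":-41.2,"y":43.3,"z":0,"wz":69.7},{"x":-41.2,"y":43.3,"z":0,"wz":69.7}], "squeeze": 30}}

```text
schema error: expected keys wx, wy, wz, x, y, z, claw
```

Run:
```python
from h import *
s=bot.observe();print(s['clock'],s['position'],s['tool_rot'],s['qpos'].round(2))
for P in [(.455,-.1065,.2),(.43,-.1065,.2),(.455,-.1065,.11)]: print(P,delta(P))
```

```text
0.15 [0.21647296 0.58605435 0.23086635] [3.14155866e+00 8.52246244e-04 1.21701054e+00] [-1.29  0.52 -0.04  1.6   0.02  1.02 -0.11]
(0.455, -0.1065, 0.2) (array([-56.7 ,  46.37,   3.14]), array([3.000e-02, 4.000e-02, 6.973e+01]))
(0.43, -0.1065, 0.2) (array([-57.57,  44.02,   3.14]), array([3.000e-02, 4.000e-02, 6.973e+01]))
(0.455, -0.1065, 0.11) (array([-56.69,  46.37,  12.14]), array([3.000e-02, 4.000e-02, 6.973e+01]))
```

All keys are required, so I'll resend with them.

Request:
{"api": "jog_arm", "payload": {"increments": [{"x":-2.6,"y":5,"z":0,"wx":0,"wy":0,"wz":10,"claw":100},{"x":-5.2,"y":10,"z":0,"wx":0,"wy":0,"wz":20,"claw":100},{"x":-7.9,"y":15,"z":0,"wx":0,"wy":0,"wz":28,"claw":100},{"x":-12.4,"y":21.5,"z":0,"wx":0,"wy":0,"wz":36,"claw":100},{"x":-17,"y":28,"z":0,"wx":0,"wy":0,"wz":44,"claw":100},{"x":-23,"y":33.4,"z":0,"wx":0,"wy":0,"wz":52,"claw":100},{"x":-29,"y":38.8,"z":0,"wx":0,"wy":0,"wz":60,"claw":100},{"x":-35,"y":41,"z":0,"wx":0,"wy":0,"wz":66,"claw":100},{"x":-41.2,"y":43.3,"z":0,"wx":0,"wy":0,"wz":69.7,"claw":100},{"x":-41.2,"y":43.3,"z":0,"wx":0,"wy":0,"wz":69.7,"claw":100}], "squeeze": 30}}

```text
clock: 1.4
position: [0.4789, 0.0561, 0.2313]
tool_rot: [3.141, 0.0, -0.0]
force: [0.8, 0.4, 0.4]
grip_width: 0.0855
```

Run:
```python
from h import *
s=bot.observe();print(s['clock'],s['position'],s['tool_rot'],s['qpos'].round(2))
for P in [(.455,-.1065,.2),(.455,-.1065,.15)]: print(P,delta(P))
```

```text
1.4 [0.47891297 0.05614473 0.23127831] [ 3.14082704e+00  7.94712065e-05 -2.94414464e-04] [-0.56  0.31  0.4   1.98 -0.16  0.88 -0.08]
(0.455, -0.1065, 0.2) (array([-2.39, 16.26,  3.14]), array([ 0.04,  0.  , -0.02]))
(0.455, -0.1065, 0.15) (array([-2.39, 16.26,  8.14]), array([ 0.04,  0.  , -0.02]))
```

Request:
{"api": "jog_arm", "payload": {"increments": [{"x":-0.8,"y":5.4,"z":1,"wx":0,"wy":0,"wz":0,"claw":100},{"x":-1.6,"y":10.8,"z":2,"wx":0,"wy":0,"wz":0,"claw":100},{"x":-2.4,"y":16.3,"z":3.1,"wx":0,"wy":0,"wz":0,"claw":100},{"x":-2.4,"y":16.3,"z":5,"wx":0,"wy":0,"wz":0,"claw":100},{"x":-2.4,"y":16.3,"z":5,"wx":0,"wy":0,"wz":0,"claw":100},{"x":-2.4,"y":16.3,"z":5,"wx":0,"wy":0,"wz":0,"claw":100}]}}

```text
clock: 2.15
position: [0.4552, -0.1063, 0.1818]
tool_rot: [3.141, -0.0, 0.001]
force: [0.1, -0.0, 0.6]
grip_width: 0.0852
```

Run:
```python
from h import *
import pickle
s=bot.observe();print(s['clock'],s['position'],s['tool_rot'],s['qpos'].round(2))
f=grab('wrist','w1.png');pickle.dump(f,open('w1.pkl','wb'))
print(ext(f,.455,-.1065,.038,.037),ext(f,.455,-.1065,.078,.014))
```

```text
2.15 [ 0.45515318 -0.10634565  0.18183966] [ 3.14093086e+00 -9.78054942e-05  6.28113287e-04] [-0.23  0.37  0.42  2.07 -0.22  0.74  0.33]
[272.90709252 170.99444406 374.57122234 270.07672615] [301.57617262 214.89136089 345.90708991 257.66701183]
```

View pics/w1.png

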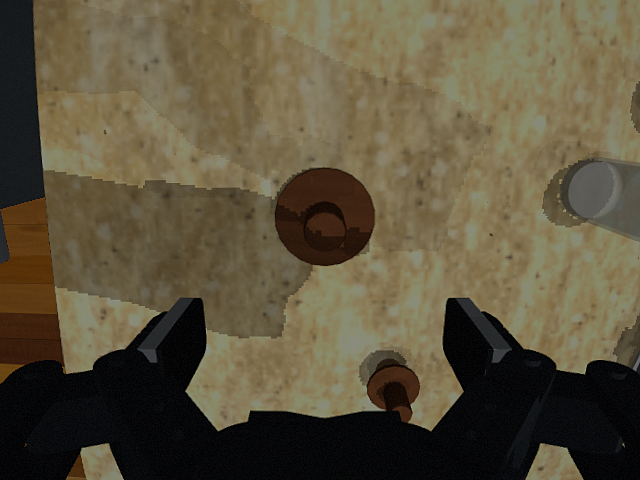

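The wrist picture shows the large stopper's disc spanning about 275–375 by 167–266, the small stopper near (393,388) between the finger positions, and the glass jar near (600,190). I'll fit all three views.

Run:
```python
from h import *
import pickle
n=np.nan
t=pickle.load(open('top0.pkl','rb'));s=pickle.load(open('side0.pkl','rb'));w=pickle.load(open('w1.pkl','rb'))
# disc mask in wrist
im=w['pixels'][150:285,255:395].astype(int); m=((im[...,0]<130)&(im[...,0]>1.5*im[...,2]) &(im[...,0]>1.75*im[...,2])).astype(np.uint8)
k,l,st,c=cv2.connectedComponentsWithStats(cv2.morphologyEx(m,cv2.MORPH_OPEN,np.ones((5,5))))
i=1+st[1:,4].argmax(); print(st[i]+[255,150,0,0,0])
W=[(w,.038,.037,[275,167.5,375,266])]
S=[(t,.038,.037,[344.1,275.8,376.2,310.3])]+[(s,.038,.037,[270.8,n,310,n]),(s,.078,.014,[282.3,272.1,297.2,282.4])]
for it in (W,W+S):
    v,r=fit(it,[.4,.0]); print(v.round(4),r.round(1))
print(ext(w,.448,-.2,.036,.023), delta((.4553,-.1045,.044)))
```

```text
[ 275  168  100   98 7716]
[ 0.4559 -0.1037] [-1.  -0.5  1.   0.6]
[ 0.4559 -0.1041] [-1.   0.1  0.9  1.1 -0.8  0.   0.2 -1.2 -0.4  0.2 -0.8 -1.9 -0.2 -1.4]
[286.00325154 309.60667692 343.70326747 361.02743819] (array([-1.00e-02, -1.80e-01,  1.38e+01]), array([ 0.04, -0.03,  0.05]))
```

Request:
{"api": "jog_arm", "payload": {"increments": [{"x":0.05,"y":-0.2,"z":5,"wx":0,"wy":0,"wz":0,"claw":100},{"x":0.05,"y":-0.2,"z":9,"wx":0,"wy":0,"wz":0,"claw":100},{"x":0.05,"y":-0.2,"z":12,"wx":0,"wy":0,"wz":0,"claw":100},{"x":0.05,"y":-0.2,"z":13.6,"wx":0,"wy":0,"wz":0,"claw":100},{"x":0.05,"y":-0.2,"z":13.6,"wx":0,"wy":0,"wz":0,"claw":80},{"x":0.05,"y":-0.2,"z":13.6,"wx":0,"wy":0,"wz":0,"claw":60}]}}

```text
clock: 2.95
position: [0.4565, -0.1044, 0.047]
tool_rot: [3.141, -0.002, 0.001]
force: [0.1, -0.4, -0.0]
grip_width: 0.0522
```

Run:
```python
from h import *
s=bot.observe();print(s['clock'],s['position'],s['force'])
grab('side','s2.png')
im=cv2.imread('pics/s2.png')[200:350,200:400];cv2.imwrite('pics/s2z.png',cv2.resize(im,(800,600)))
grab('wrist','w2.png')
```

```text
2.95 [ 0.45652077 -0.10437114  0.04699564] [ 0.09011841 -0.41728065 -0.02162841]
```

View pics/s2z.png

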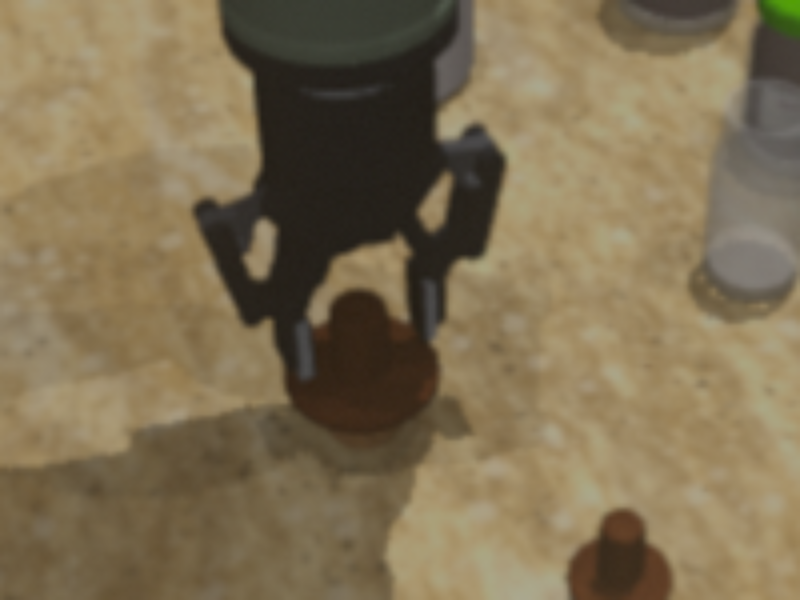

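View pics/w2.png

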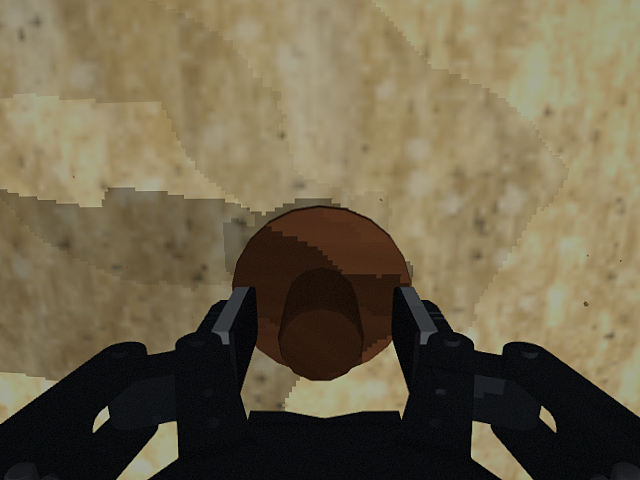

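The fingers straddle the grip. In the wrist picture the grip centre is near (321,340) and the jaw midpoint near 324. Next I'll close the fingers.

Request:
{"api": "jog_arm", "payload": {"increments": [{"x":0,"y":0,"z":0,"wx":0,"wy":0,"wz":0,"claw":45},{"x":0,"y":0,"z":0,"wx":0,"wy":0,"wz":0,"claw":36},{"x":0,"y":0,"z":0,"wx":0,"wy":0,"wz":0,"claw":20},{"x":0,"y":0,"z":0,"wx":0,"wy":0,"wz":0,"claw":10},{"x":0,"y":0,"z":0,"wx":0,"wy":0,"wz":0,"claw":10},{"x":0,"y":0,"z":0,"wx":0,"wy":0,"wz":0,"claw":10}], "squeeze": 40}}

```text
clock: 3.8
position: [0.4567, -0.1044, 0.0473]
tool_rot: [3.141, -0.003, 0.001]
force: [-1.6, 1.3, 9.2]
grip_width: 0.0271
```

Run:
```python
from h import *
s=bot.observe();print(s['clock'],s['position'],s['tool_rot'],s['force'],s['grip_width'])
grab('wrist','w3.png')
```

```text
3.8 [ 0.45671523 -0.10436059  0.04729774] [ 3.14090882e+00 -2.76301151e-03  1.06759103e-03] [-1.6441584   1.33937306  9.17619154] 0.02711363303428142
```

View pics/w3.png

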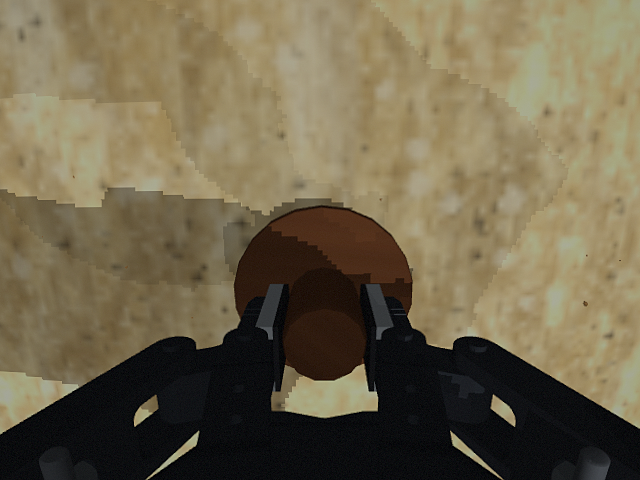

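The grip is held, with the opening at 27 mm. Now I'll lift it.

Request:
{"api": "jog_arm", "payload": {"increments": [{"x":0,"y":0,"z":-1,"wx":0,"wy":0,"wz":0,"claw":10},{"x":0,"y":0,"z":-4,"wx":0,"wy":0,"wz":0,"claw":10},{"x":0,"y":0,"z":-9,"wx":0,"wy":0,"wz":0,"claw":10},{"x":0,"y":0,"z":-14,"wx":0,"wy":0,"wz":0,"claw":10},{"x":2,"y":-2,"z":-18,"wx":0,"wy":0,"wz":0,"claw":10},{"x":5,"y":-6,"z":-21,"wx":0,"wy":0,"wz":0,"claw":10},{"x":8,"y":-11,"z":-22,"wx":0,"wy":0,"wz":0,"claw":10},{"x":10,"y":-15,"z":-22,"wx":0,"wy":0,"wz":0,"claw":10},{"x":11,"y":-17,"z":-22,"wx":0,"wy":0,"wz":0,"claw":10},{"x":11,"y":-17,"z":-22,"wx":0,"wy":0,"wz":0,"claw":10}], "squeeze": 60}}

```text
clock: 5.1
position: [0.5659, 0.0668, 0.2674]
tool_rot: [3.141, -0.002, 0.003]
force: [-0.7, -0.4, -1.1]
grip_width: 0.0267
```

Run:
```python
from h import *
import pickle
s=bot.observe();print(s['clock'],s['position'],s['tool_rot'],s['force'],s['grip_width'])
f=grab('wrist','w4.png');pickle.dump(f,open('w4.pkl','wb'))
print(ext(f,.5672,.1495,.125,.036))
f=grab('side','s4.png');pickle.dump(f,open('s4.pkl','wb'))
```

```text
5.1 [0.56589607 0.06676335 0.26738542] [ 3.14052168e+00 -2.22361851e-03  2.63652271e-03] [-0.68951989 -0.43862477 -1.12783371] 0.026671710618674085
[272.57582854  46.81803375 379.05211828 156.90433409]
```

View pics/w4.png

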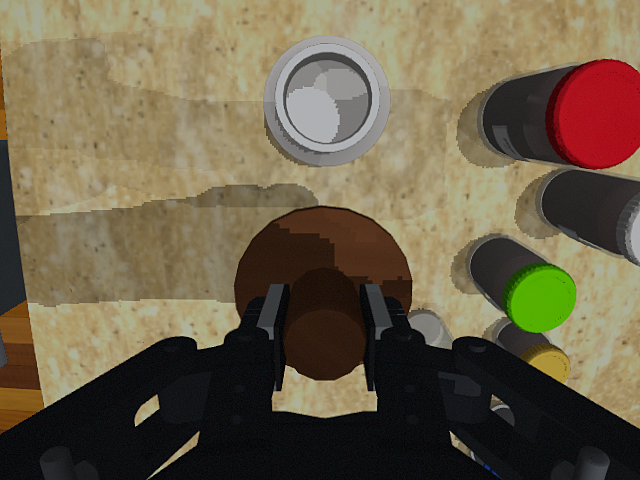

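View pics/s4.png

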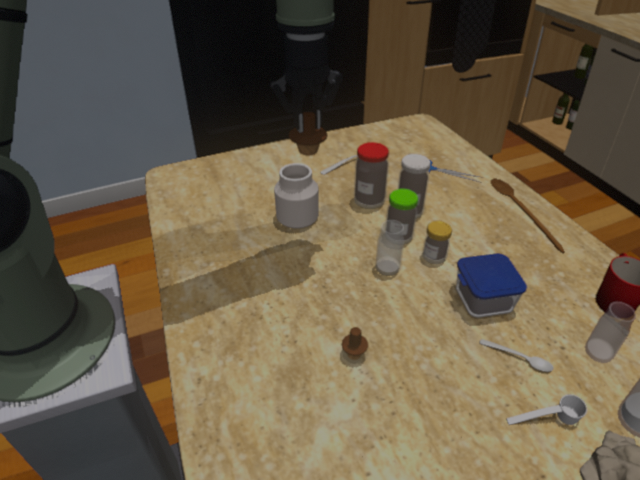

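The stopper hangs upright in the jaws. In the wrist picture the jar's rim spans about 274–380 by 43–152. I'll fit the rim and the held disc from this same picture.

Run:
```python
from h import *
import pickle
n=np.nan
w=pickle.load(open('w4.pkl','rb'))
im=cv2.imread('pics/w4.png')[30:170,255:395]
o=cv2.resize(im,None,fx=4,fy=4,interpolation=cv2.INTER_CUBIC)
for dx,c in ((0,(0,255,0)),):
  for z,r in ((.125,.036),(.125,.030)):
    pass
for i in range(0,140,20):
    cv2.line(o,(i*4,0),(i*4,559),(0,255,0),1);cv2.putText(o,str(255+i),(i*4,10),0,.4,(0,0,255))
    cv2.line(o,(0,i*4),(559,i*4),(0,255,0),1);cv2.putText(o,str(30+i),(0,i*4+12),0,.4,(0,0,255))
cv2.imwrite('pics/z4.png',o)
z=bot.observe()['position'][2]
v,r=fit([(w,z-.0093,.037,[234.5,206,412,n])],[.56,.07]);print('held',v,r, bot.observe()['position'])
```

```text
held [0.56557498 0.06746125] [-2.44573828  0.11400928  2.4814087 ] [0.56547036 0.06460913 0.2676094 ]
```

View pics/z4.png

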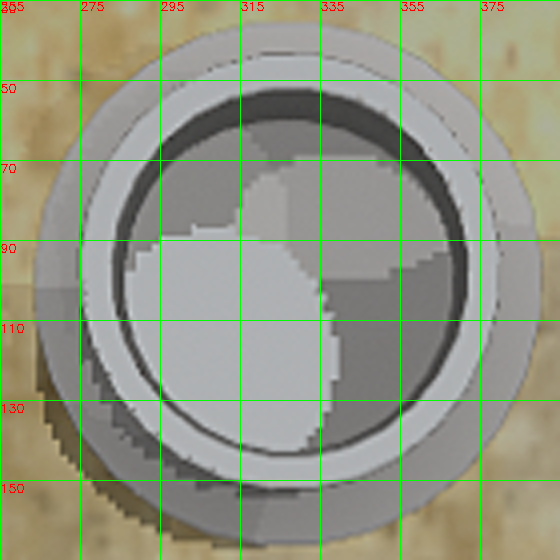

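Run:
```python
from h import *
import pickle
w=pickle.load(open('w4.pkl','rb'))
for it in ([(w,.125,.036,[275.3,43.2,379.3,152.5])],[(w,.125,.030,[283.3,52,371.7,143.7])]):
    print(fit(it,[.56,.15]))
# tool pose at frame moment, from camera offset in w3-like start
s=bot.observe();print(s['clock'],s['position'])
Rw=Ro.from_euler('xyz',w['orientation'])
w1=pickle.load(open('w1.pkl','rb')); R1=Ro.from_euler('xyz',w1['orientation'])
print(w['origin']+Rw.apply(R1.inv().apply(np.array([.45515,-.10635,.18184])-w1['origin'])))
```

```text
(array([0.56819904, 0.15208461]), array([-1.33524584, -0.50828079,  1.34726586,  0.64427797]))
(array([0.56832238, 0.15237499]), array([-0.27346149, -0.19184827,  0.27430878,  0.22088306]))
5.2 [0.56547036 0.06460913 0.2676094 ]
[0.56587773 0.0667751  0.26738138]
```

The two methods agree: tool target about (0.568, 0.1515), with home at TCP z ≈ 0.140.

Run:
```python
from h import *
for z in (.268,.19,.175): print(delta((.568,.1515,z)))
```

```text
(array([ 0.25, -8.69, -0.05]), array([ 0.08, -0.14, -0.01]))
(array([ 0.23, -8.7 ,  7.75]), array([ 0.08, -0.14, -0.01]))
(array([ 0.23, -8.7 ,  9.25]), array([ 0.08, -0.14, -0.01]))
```

Request:
{"api": "jog_arm", "payload": {"increments": [{"x":0.1,"y":-3,"z":0,"wx":0,"wy":0,"wz":0,"claw":10},{"x":0.2,"y":-6,"z":0,"wx":0,"wy":0,"wz":0,"claw":10},{"x":0.25,"y":-8,"z":0,"wx":0,"wy":-0.1,"wz":0,"claw":10},{"x":0.25,"y":-8.7,"z":0,"wx":0,"wy":-0.1,"wz":0,"claw":10},{"x":0.25,"y":-8.7,"z":0,"wx":0,"wy":-0.1,"wz":0,"claw":10},{"x":0.25,"y":-8.7,"z":3,"wx":0,"wy":-0.1,"wz":0,"claw":10},{"x":0.25,"y":-8.7,"z":6,"wx":0,"wy":-0.1,"wz":0,"claw":10},{"x":0.25,"y":-8.7,"z":7.7,"wx":0,"wy":-0.1,"wz":0,"claw":10},{"x":0.25,"y":-8.7,"z":7.7,"wx":0,"wy":-0.1,"wz":0,"claw":10},{"x":0.25,"y":-8.7,"z":7.7,"wx":0,"wy":-0.1,"wz":0,"claw":10}]}}

```text
clock: 6.45
position: [0.5687, 0.1512, 0.1915]
tool_rot: [3.141, -0.002, -0.001]
force: [1.0, -0.4, -0.0]
grip_width: 0.0264
```

Run:
```python
from h import *
s=bot.observe();print(s['clock'],s['position'],s['tool_rot'],s['force'],s['grip_width'])
grab('side','s5.png'); grab('wrist','w5.png')
a=cv2.imread('pics/s5.png')[100:240,230:370];b=cv2.imread('pics/w5.png')
cv2.imwrite('pics/c5.png',np.hstack([cv2.convertScaleAbs(cv2.resize(a,(400,400)),alpha=1.6),cv2.resize(b[120:480,120:520],(400,400))]))
print(delta((.568,.1515,.14)))
```

```text
6.45 [0.56873263 0.15124603 0.19150163] [ 3.14055618e+00 -1.81975299e-03 -6.14394493e-04] [ 1.01143129 -0.35519608 -0.00575778] 0.026398465080295464
(array([-0.08, -0.  ,  5.15]), array([ 0.05, -0.11, -0.02]))
```

View pics/c5.png

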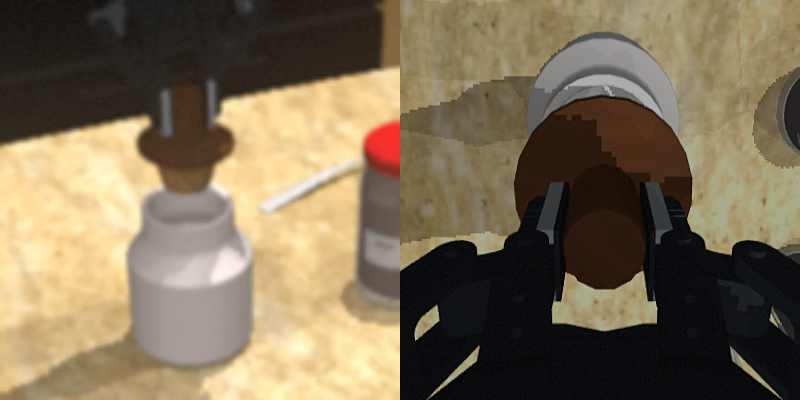

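The stopper is centred over the mouth in both views, so I'll lower it in steps.

Request:
{"api": "jog_arm", "payload": {"increments": [{"x":-0.05,"y":0,"z":1.2,"wx":0,"wy":-0.1,"wz":0,"claw":10},{"x":-0.05,"y":0,"z":2.4,"wx":0,"wy":-0.1,"wz":0,"claw":10},{"x":-0.05,"y":0,"z":3.4,"wx":0,"wy":-0.1,"wz":0,"claw":10},{"x":-0.05,"y":0,"z":4.1,"wx":0,"wy":-0.1,"wz":0,"claw":10},{"x":-0.05,"y":0,"z":4.5,"wx":0,"wy":-0.1,"wz":0,"claw":10},{"x":-0.05,"y":0,"z":4.7,"wx":0,"wy":-0.1,"wz":0,"claw":10},{"x":-0.05,"y":0,"z":4.7,"wx":0,"wy":-0.1,"wz":0,"claw":10}]}}

```text
clock: 7.42
position: [0.5683, 0.1515, 0.1446]
tool_rot: [3.141, -0.0, -0.0]
force: [-0.3, -0.3, -1.6]
grip_width: 0.0266
```

Request:
{"api": "jog_arm", "payload": {"increments": [{"x":0,"y":0,"z":0.15,"wx":0,"wy":0,"wz":0,"claw":10},{"x":0,"y":0,"z":0.3,"wx":0,"wy":0,"wz":0,"claw":10},{"x":0,"y":0,"z":0.4,"wx":0,"wy":0,"wz":0,"claw":10},{"x":0,"y":0,"z":0.45,"wx":0,"wy":0,"wz":0,"claw":10},{"x":0,"y":0,"z":0.45,"wx":0,"wy":0,"wz":0,"claw":10}]}}

```text
clock: 8.05
position: [0.5686, 0.1516, 0.1406]
tool_rot: [3.141, -0.001, -0.0]
force: [-2.8, 0.5, 8.3]
grip_width: 0.0265
```

Run:
```python
from h import *
s=bot.observe();print(s['clock'],s['position'],s['tool_rot'],s['force'],s['grip_width'])
grab('side','s6.png'); grab('wrist','w6.png')
a=cv2.imread('pics/s6.png')[120:220,246:346];b=cv2.imread('pics/w6.png')
cv2.imwrite('pics/c6.png',np.hstack([cv2.convertScaleAbs(cv2.resize(a,(400,400)),alpha=1.6),cv2.resize(b[120:480,120:520],(400,400))]))
```

```text
8.05 [0.56858779 0.15158197 0.14060611] [ 3.14126937e+00 -1.06570644e-03 -3.08491616e-04] [-2.81863676  0.4634048   8.33338677] 0.026467315134886555
```

View pics/c6.png

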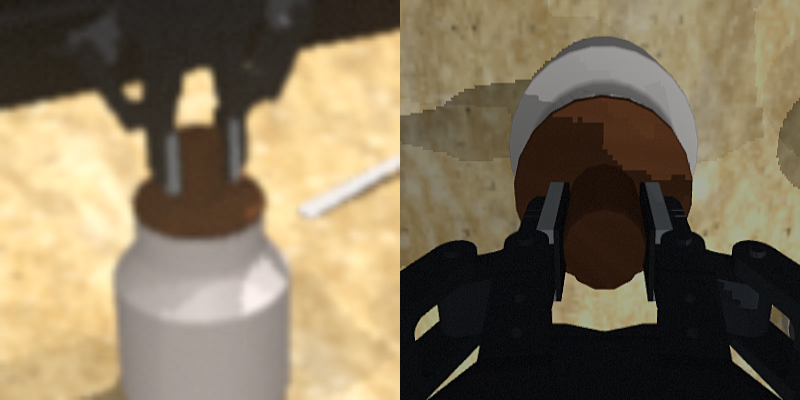

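The disc met the rim at the expected height with 8 N. I'll press a little to seat it, then release.

Request:
{"api": "jog_arm", "payload": {"increments": [{"x":0,"y":0,"z":0.08,"wx":0,"wy":0,"wz":0,"claw":10},{"x":0,"y":0,"z":0.08,"wx":0,"wy":0,"wz":0,"claw":10}]}}

```text
clock: 8.4
position: [0.5689, 0.1516, 0.1406]
tool_rot: [-3.141, -0.002, -0.001]
force: [-2.6, -0.6, 12.4]
grip_width: 0.0265
```

Request:
{"api": "jog_arm", "payload": {"increments": [{"x":0,"y":0,"z":0,"wx":0,"wy":0,"wz":0,"claw":36},{"x":0,"y":0,"z":-0.1,"wx":0,"wy":0,"wz":0,"claw":45},{"x":0,"y":0,"z":-0.2,"wx":0,"wy":0,"wz":0,"claw":60},{"x":0,"y":0,"z":-0.2,"wx":0,"wy":0,"wz":0,"claw":75},{"x":0,"y":0,"z":-0.2,"wx":0,"wy":0,"wz":0,"claw":80}], "squeeze": 20}}

```text
clock: 9.02
position: [0.5689, 0.1516, 0.1425]
tool_rot: [-3.141, -0.002, -0.0]
force: [0.6, -0.7, 0.9]
grip_width: 0.0685
```

Run:
```python
from h import *
s=bot.observe();print(s['clock'],s['position'],s['force'],s['grip_width'])
grab('wrist','w7.png')
```

```text
9.025 [0.56893298 0.1516421  0.14254917] [ 0.6117991  -0.74504028  0.89449039] 0.0685256392887376
```

View pics/w7.png

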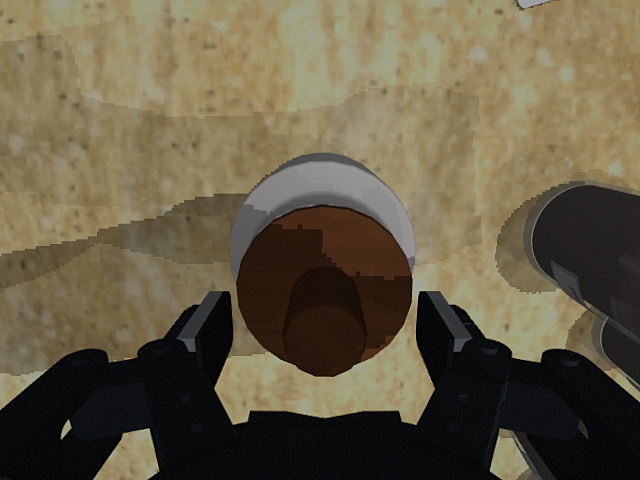

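The wrist picture shows the fingers open and clear of the grip, which is near (325,340). The disc is level on the neck. I'll retreat straight up and back off to clear the views.

Request:
{"api": "jog_arm", "payload": {"increments": [{"x":0,"y":0,"z":-2,"wx":0,"wy":0,"wz":0,"claw":80},{"x":0,"y":0,"z":-5,"wx":0,"wy":0,"wz":0,"claw":90},{"x":0,"y":0,"z":-9,"wx":0,"wy":0,"wz":0,"claw":100},{"x":0,"y":0,"z":-13,"wx":0,"wy":0,"wz":0,"claw":100},{"x":-2,"y":4,"z":-14,"wx":0,"wy":0,"wz":0,"claw":100},{"x":-4,"y":9,"z":-14,"wx":0,"wy":0,"wz":0,"claw":100},{"x":-6,"y":14,"z":-14,"wx":0,"wy":0,"wz":0,"claw":100},{"x":-8,"y":18,"z":-14,"wx":0,"wy":0,"wz":0,"claw":100},{"x":-8,"y":18,"z":-14,"wx":0,"wy":0,"wz":0,"claw":100}]}}

```text
clock: 10.2
position: [0.4874, -0.0312, 0.2828]
tool_rot: [-3.141, -0.002, -0.005]
force: [1.7, 0.8, 0.3]
grip_width: 0.0858
```

Run:
```python
from h import *
s=bot.observe();print(s['clock'],s['position'],s['force'],s['grip_width'])
t=grab('top','t8.png'); f=grab('side','s8.png')
print('pred home disc top',ext(f,.568,.151,.131,.037),ext(f,.568,.151,.171,.014),ext(t,.568,.151,.131,.037))
a=cv2.imread('pics/s8.png')[120:240,236:356];b=cv2.imread('pics/t8.png')[180:300,190:310]
cv2.imwrite('pics/c8.png',cv2.convertScaleAbs(np.hstack([cv2.resize(a,(400,400)),cv2.resize(b,(400,400))]),alpha=1.5))
```

```text
10.2 [ 0.48738472 -0.03124148  0.28279326] [1.73978045 0.76842475 0.28390935] 0.0858205490633113
pred home disc top [278.2242478  160.13155209 312.15894147 177.96936442] [287.89400043 149.45361096 301.03906231 156.00660637] [222.65203104 217.83259009 258.45931093 253.59611697]
```

View pics/c8.png

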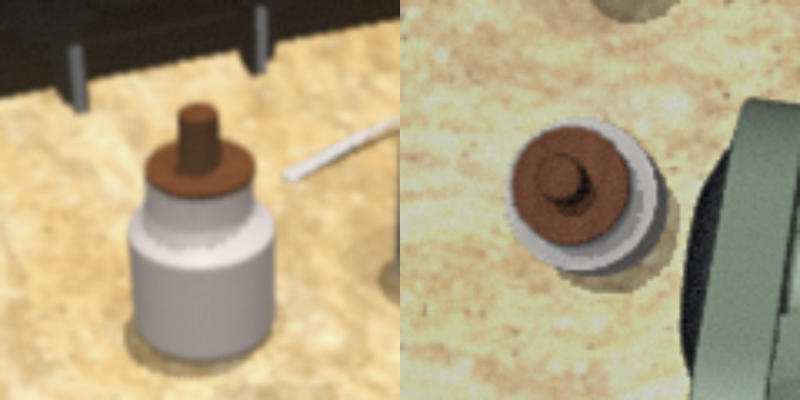

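View pics/s8.png

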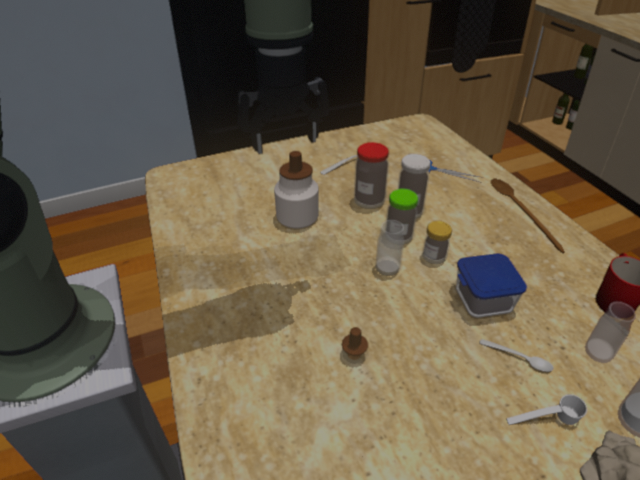

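The side picture shows the disc flat on the rim with the grip upright near (295,158). The jar is in its original place, and the small stopper and glass jar have not moved.

```bash
python3 -c "
from h import *
print(bot.job_done())"
```

```text
the job is handed in; nothing more can be done
None
```

The large stopper is in the jar's neck, grip upwards, with its disc lying flat on the rim. I handed the job in at about 10.3 s of the 34 s allowed.

I picked it up by the wooden grip and lowered it in small steps until the disc met the rim. That was at TCP z 0.1406 m, against 0.140 expected. I seated it with about 12 N, then opened the fingers and backed away.

- **Seating:** in the last side and top pictures the disc lies level on the rim with the grip upright. Its outline is within about 2 px of the predicted home position, which is about the camera calibration error.
- **Surroundings:** in the last side picture the jar stands where it was, and the small stopper and glass jar look untouched.
- **Disagreement:** the wrist camera placed objects 2–3 mm farther along y than the side and top cameras. I worked from relative positions, which agreed between the views.
- **Refused move:** my first move call was refused because it left out some keys. Nothing moved, and I resent it complete.

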